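Put the auger bit away in the dial-lid bit drum

TASK

Put the orange-banded auger bit away in the drill-bit drum: turn the drum's dial lid until its opening lies over the compartment with the orange dot, then take the bit out of the sloping rest and let it slide, tip first, all the way down into that compartment. Then turn the lid back clockwise to its closed stop so the sawdust stays out, let go, and leave everything else on the bench where it is.

Things in the scene. Friction and masses are not known exactly. Their poses are not given: they have to be found in the camera images.
- drum: blue drill-bit drum, 176 mm across, on a 200 mm round foot, screwed to the bench. Origin: centre of its underside, on the lid's axis. Its black top deck (z = 118 mm) has six places 60 degrees apart, 52 mm from the axis: a closed blank one on the drum's +x (white dot), then, counter-clockwise, five upright tubes at 60, 120, 180, 240, 300 degrees
- blank_dot (a point): white dot on the deck's rim, 80 mm from the drum's axis, on its +x: the closed place, under the lid's opening when the lid is closed. Every place has a 15 mm coloured dot outside it, 80 mm from the axis. Tubes with yellow, green, red dots are full. A 6 mm steel stop pin stands 12 mm high on the rim at -34 degrees from this dot
- dial (a joint): angle of the white dial lid, rad: 0 = closed, against its stop, opening over the blank place (drum's +x); grows counter-clockwise from above, to 5.9; stays where left (friction 0.07 N m). Lid: 144 mm disc, 5 mm thick, top at z = 125 mm, with one pie-shaped opening, 38 degrees wide, from 34 mm off the axis out to the rim; it clears a tube's bore when within 0.1 rad of it
- dial_grip (a point): top centre of the lid's black grip bar, on the lid's axis, z = 155 mm. The bar is 52 mm long, 16 mm thick and 30 mm high (z = 125 to 155 mm) and points along the lid's opening (this frame's x axis points to the opening); take it across its 16 mm thickness (this frame's y)
- dial_mark (a point): point in the middle of the lid's opening, 80 mm from the lid's axis, z = 125 mm, turns with the lid: straight above a coloured dot when the opening is lined up with that dot's compartment
- orange_tag: the orange dot (flat, fixed, z = 118 mm) on the drum's rim, at 120 or 180 degrees from the white dot. It marks the wanted tube: empty, upright, 22 mm bore, its axis 52 mm from the drum's axis on the same radius (28 mm inside the dot), mouth at z = 118 mm, floor at z = 10 mm
- blue_tag: the blue dot, at the other of these two places: also an empty tube, but not the wanted one
- orange_bit: steel auger bit with spiral flutes, loose, about 130 g, 100 mm long: tapered tip, head 20 mm diameter from 12 to 52 mm above the tip, round shank 12 mm from 52 to 100 mm (orange band at its foot, 52 to 63 mm). Origin: the tip; z axis from tip to shank end. It starts in the rest leaning 20 degrees from upright, shank end up and towards the robot (rest's -x)
- blue_bit: plug cutter with a blue band, the same outline as the auger bit, in the other groove of the rest, 80 mm away: leave it there
- rest: wooden sloping bit rest, 200 mm wide (its y), fixed: two grooves 80 mm apart on a slope that supports the bits from below, on the robot's side, over their lower 48 mm; 6 mm ribs, 9 mm high, flank each bit up to 44 mm from its tip; a ledge carries the tip 36 mm above the bench. The shanks stand free. Origin: centre of its underside, below the line of the tips
- chisel: wood chisel lying on the bench, 260 mm long; bystander
- rule: 300 mm steel rule lying flat; bystander
- mallet: joiner's mallet lying on the bench, 60 mm high; bystander
- blank: block of light wood 140 x 85 x 42 mm; bystander
- glue: glue bottle, 60 mm across, 170 mm high, standing; bystander
- gauge: wooden marking gauge, 200 mm long; bystander
- offcut: dark offcut 120 x 45 x 30 mm; bystander
Mind the look-alikes: they are no part of the job. Leave any green look-alike of the orange_bit alone.

How it is judged (in metres and radians):
On the way, in this order (a step that is already met when the one before it is completed fails the run):
1. the lid's opening lies over the orange compartment (opening's centre line within 7 mm of the orange dot, at the dot) (horizontal distance between dial_mark and orange_tag below 0.007 m), for 0.3 s.
2. the orange bit stands tip down on the floor of the orange compartment, released (horizontal distance between orange_bit and orange_tag below 0.034 m and horizontal distance between orange_bit and drum below 0.058 m and height (world z) of orange_bit below 0.016 m and angle between orange_bit's own z axis and vertical below 0.12 rad and contact force between the fingers and orange_bit below 0.1 N), for 0.2 s.
At the end, for the whole second after the job is handed in: The lid is back at its closed stop (dial angle under 0.08 rad) and still, and the orange bit stands upright (within 7 degrees), tip down, at rest on the floor (within 6 mm) of the compartment with the orange dot; everything else is where it was (blue bit within 20 mm, other things within 40 mm) (value of joint dial below 0.08 rad and velocity of joint dial below 0.05 rad/s and linear speed of orange_bit below 0.02 m/s and horizontal distance between orange_bit and orange_tag below 0.034 m and horizontal distance between orange_bit and drum below 0.058 m and height (world z) of orange_bit below 0.016 m and angle between orange_bit's own z axis and vertical below 0.12 rad); the robot touches nothing.
It fails at once if the blue bit is moved more than 20 mm (distance of blue_bit from where it was at the start of the episode above 0.02 m).
It fails at once if another thing on the bench is moved more than 40 mm (distance of any of chisel, rule, mallet, blank, glue, gauge, offcut from where it was at the start of the episode above 0.04 m).
It also fails if it takes over 72 s, if anything falls off the work surface, if the arm or the gripper's body presses on something with over 40 N, if the wrist force passes 120 N, or if a joint passes its speed limit or range.

ROBOT

A 6-joint arm with a two-finger parallel gripper is mounted at the origin on the work surface. World frame = base frame: x ahead of the robot, y to its left, z up, the work surface at z = 0. Lengths are in mm, angles in rad, forces in N, time in s.
With the tool pointing down it reaches from about 350 to 875 mm from the base axis. Payload 4.2 kg.
Tool frame: the origin (TCP) lies midway between the tips of the shut fingers; the grasp point (between the pads) lies 19 mm behind it (arm.hold_point_z is the distance from the TCP to the grasp point, in mm); z points along the fingers, y is the line along which they close (so a half turn about z gives the same grasp; the last joint's range is limited). The gripper opens to 85 mm and grips with 20 to 120 N. Pads are 22 mm wide; open, the fingers measure 114 mm over their backs; the gripper's body (76 mm by 85 mm) begins 54 mm behind the grasp point. The pads swing forward as they close: fully open they stand 13 mm farther back than shut.
Start: joints at [1.512, 0.385, 0.008, 0, -1.194, -0.259], TCP at [195.266, 593.692, 231.312] pointing down, gripper open.
Joint ranges: [-3.14, 3.14], [-1.21, 2.06], [-1.07, 1.41], [-3.16, 2.05], [-2.99, -0.16], [-3.1, 3.1]. Speed limits (rad/s): [2.79, 2.79, 3.14, 3.14, 3.14, 3.14].

INTERFACE

Orientations are given as a unit quaternion [x, y, z, w].
In Python, from bench import arm, vision gives the robot as it stands. The module is installed in compiled form; this text tells all that it offers.
- The arm moves only by the tool servo_tool, never from a script. Its argument "plan" is a list of rows, each a list of 7 numbers: the shift along the world's x, y, z each as a share of 300 mm, from -1 to 1, then the turn, a rotation vector about the world's x, y, z each as a share of 2 rad, from -1 to 1, then the opening, from 0 (shut) to 1 (fully open). A call has 1 to 20 rows; each row shifts and turns the commanded pose from where the row before left it; what a row does not reach is not made up. A row lasts 1/8 s, in which the tool goes at most 62.5 mm and 10.7 degrees, less where a joint would pass 70% of its speed; a pose out of reach is approached as far as the arm can. A call with a number of a shift or a turn outside -1 to 1 is refused whole. A call with a gripper value outside its range is refused whole. The fingers move at their own pace and stop on an object; the grip force is fixed at half the most. Time passes only in rows, so rows that do not move let the fingers close. It gives the time, the measured TCP pose, the force, the opening and the grip force at its end, in the units of the state.
- arm.read_state(): the state, without advancing time (a new reading comes with each control period).
- vision.get_image(name): name is "scene" or "top" or "wrist"; returns a dict with "image" (400x640x3 uint8, red, green, blue), "z_map" (400x640 float32, mm along the optical axis (not along the pixel's ray), 0 where there is no reading), "K" (3x3 intrinsics, pixels), "world_to_cam" (4x4, takes a point from world to camera coordinates); the wrist camera has in their place "mount" (4x4, takes a point from camera to tool coordinates, whose origin is the TCP and whose axes are the flange's). Camera axes: x right, y down, z forward; pixel columns grow to the right and rows downward; lengths in mm; the calibration is good to about 2 mm. A picture is of the moment at which its call begins: read the wrist's pose just before it.
- arm.job_done(): hands the job in; it is judged then, once.
The state is a dict: "clock": time; "joints": joint angles; "joint_vel": joint speeds; "joint_efforts": joint torques, N m; "position": TCP position; "ee_rot": TCP orientation; "contact_force": force on the tool from outside, world axes, zero at the start; "wrist_torque": the same for the moment, N m; "gripper_width": finger opening in mm; "grasp_force": force on a finger pad.
Only numpy, scipy, OpenCV 4.12 (cv2) and the standard library are available. Lean on these libraries where they do the work, as an engineer would, in place of code of your own. Each camera call takes 0.05 s, during which the arm holds its last target. There are 200 camera calls.

## Working session

There is one attempt and no reset: what is moved stays moved. The work goes in short steps, Python scripts to look and compute and a tool call to move; the robot and the scene stay as the last step left them, time stands still between calls to the robot, and variables do not carry over. Pictures are saved under pics/ and viewed, at most 10 in all, crops included, and the job is handed in when it is done.

Besides the shell and the picture viewer there is one more tool, called by a JSON object that holds its "method" and its "body". servo_tool: Moves the arm, as the interface text tells. Its arguments: {"type":"object","properties":{"plan":{"type":"array"}},"required":["plan"]}

```bash
mkdir -p pics; cat > h.py <<'E'
import numpy as np, cv2
from bench import arm, vision
from scipy.spatial.transform import Rotation as R
def cam(n):
    s=arm.read_state(); d=vision.get_image(n)
    if n=='wrist':
        T=np.eye(4);T[:3,:3]=R.from_quat(s['ee_rot']).as_matrix();T[:3,3]=s['position']
        d['c2w']=T@d['mount']
    else: d['c2w']=np.linalg.inv(d['world_to_cam'])
    return d
def ray(d,u,v):
    r=d['c2w'][:3,:3]@np.linalg.inv(d['K'])@np.array([u,v,1.]); return d['c2w'][:3,3],r
def onz(d,u,v,z):
    o,r=ray(d,u,v); return o+r*(z-o[2])/r[2]
def depth(d,u,v):
    o,r=ray(d,u,v); return o+r*d['z_map'][int(v),int(u)]
def proj(d,p):
    c=np.linalg.inv(d['c2w'])@np.append(p,1); q=d['K']@c[:3]; return q[:2]/q[2]
def tri(d1,p1,d2,p2):
    o1,r1=ray(d1,*p1);o2,r2=ray(d2,*p2)
    t=np.linalg.lstsq(np.c_[r1,-r2],o2-o1,rcond=None)[0]
    a,b=o1+t[0]*r1,o2+t[1]*r2; return (a+b)/2,np.linalg.norm(a-b)
def save(n,img,s=1): cv2.imwrite('pics/'+n,cv2.resize(img[...,::-1],None,fx=s,fy=s,interpolation=cv2.INTER_CUBIC))
E
python3 - <<'E'
from h import *
a=cam('scene');b=cam('top')
save('scene.png',a['image']);save('top.png',b['image'])
print(arm.read_state()); 
for d in(a,b):print(d['K'],d['c2w'].round(3))
E
```

```text
{'clock': 0.1, 'joints': array([ 1.51161873e+00,  3.85451644e-01,  6.76819366e-03, -4.25520491e-04,
       -1.19401083e+00, -2.58607436e-01]), 'joint_vel': array([-3.82221861e-04, -2.05260267e-03,  3.47095506e-03,  3.14545989e-05,
       -8.35437211e-05,  3.89517653e-04]), 'joint_efforts': array([-4.36493447e-04, -3.93316340e+01,  1.88929063e+01,  4.19795573e+00,
       -2.58330670e-03,  8.30395635e-06]), 'position': array([195.10828613, 593.21513664, 230.35153047]), 'ee_rot': array([ 9.87390238e-01, -1.58302176e-01, -1.02308267e-04,  9.63951477e-04]), 'contact_force': array([ 0.94325501, -0.05510821,  0.09502268]), 'wrist_torque': array([ 0.04863649, -0.01894938,  0.02240422]), 'grasp_force': 0.0, 'gripper_width': 85.76836767782433}
[[400.05839062   0.         319.60449274]
 [  0.         400.05839062 196.61118912]
 [  0.           0.           1.        ]] [[-7.890000e-01  4.100000e-01 -4.570000e-01  1.100178e+03]
 [ 6.140000e-01  5.160000e-01 -5.970000e-01  8.550570e+02]
 [-9.000000e-03 -7.520000e-01 -6.590000e-01  9.012590e+02]
 [ 0.000000e+00  0.000000e+00  0.000000e+00  1.000000e+00]]
[[365.68608943   0.         313.20458215]
 [  0.         365.68608943 205.91538236]
 [  0.           0.           1.        ]] [[ 1.700000e-02 -9.810000e-01  1.920000e-01  3.537740e+02]
 [-1.000000e+00 -1.700000e-02  5.000000e-03  1.289310e+02]
 [-2.000000e-03 -1.920000e-01 -9.810000e-01  1.248063e+03]
 [ 0.000000e+00  0.000000e+00  0.000000e+00  1.000000e+00]]
```

View pics/scene.png

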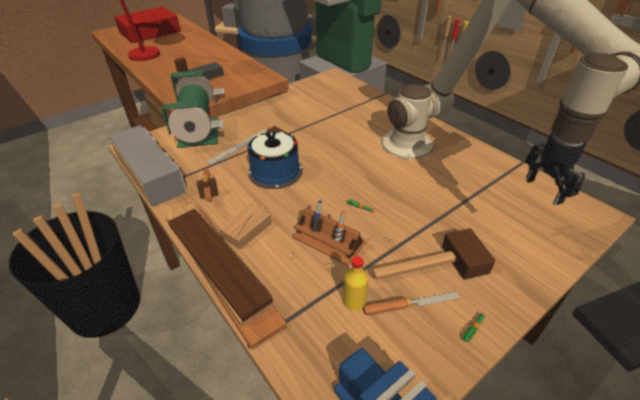

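View pics/top.png

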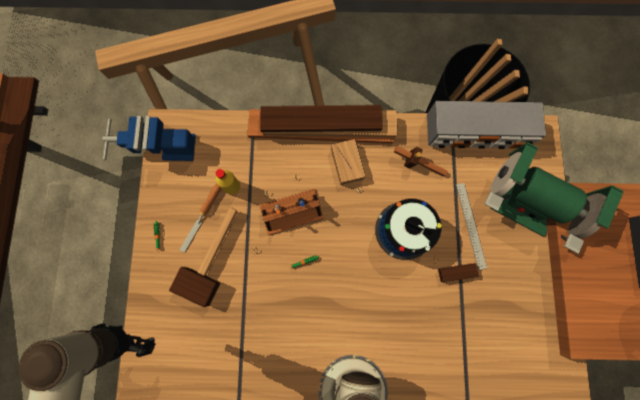

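The scene shows the drum at (274,157) and the rest at (330,235). The two bits in the rest are at (318,215), blue, and (340,228), reddish band. Green look-alikes lie at (360,205) and (473,327). In the top view the drum is at (408,228) and the rest at (293,212). Next I enlarge both in a single crop.

```bash
python3 - <<'E'
from h import *
a=cam('scene');b=cam('top')
def cr(d,u,v,w,h,s): return cv2.resize(d['image'][v:v+h,u:u+w],(w*s,h*s),interpolation=cv2.INTER_CUBIC)
m=np.vstack([np.hstack([cr(a,238,120,80,60,5),cr(a,290,190,80,60,5)]),np.hstack([cr(b,370,190,80,60,5),cr(b,255,180,80,60,5)])])
save('crop.png',m)
def lab(d,box):
    u,v,w,h=box; hsv=cv2.cvtColor(d['image'],cv2.COLOR_RGB2HSV)[v:v+h,u:u+w].astype(int)
    for n,(lo,hi,s) in dict(red=(0,6,120),orange=(7,19,150),yellow=(20,34,120),green=(45,85,80),blue=(95,125,80),red2=(172,180,120)).items():
        mk=((hsv[...,0]>=lo)&(hsv[...,0]<=hi)&(hsv[...,1]>s)&(hsv[...,2]>90)).astype('uint8')
        k,_,st,c=cv2.connectedComponentsWithStats(mk)
        for i in range(1,k):
            if 4<=st[i,4]<200:
                p=c[i]+[u,v]; print(n,p.round(1),st[i,4],onz(d,*p,118).round(0),depth(d,*p).round(0))
for d,bx in((a,(238,120,70,75)),(b,(370,190,80,75))): print('--');lab(d,bx)
print('rest')
for d,bx in((a,(290,190,80,70)),(b,(255,180,80,60))): print('--');lab(d,bx)
E
```

```text
--
red [295.  142.3] 13 [ 446. -138.  118.] [ 444. -141.  115.]
orange [271.4 128.3] 7 [ 460. -269.  118.] [ 388. -395.   30.]
orange [277.  128.2] 5 [ 444. -256.  118.] [ 371. -379.   31.]
orange [262.1 157.8] 12 [ 586. -131.  118.] [ 586. -131.  118.]
green [285.8 154.8] 8 [514. -96. 118.] [513. -97. 117.]
blue [249.3 147. ] 7 [ 587. -213.  118.] [ 588. -210.  120.]
blue [273.7 179.2] 78 [618. -10. 118.] [ 565. -106.   31.]
--
red [401.2 248.1] 23 [ 447. -138.  118.] [ 447. -138.  118.]
yellow [438.9 225.1] 24 [ 520. -258.  118.] [ 520. -257.  120.]
green [387.2 225.8] 19 [515. -97. 118.] [515. -97. 117.]
blue [423.8 203.4] 13 [ 588. -213.  118.] [ 588. -213.  118.]
rest
--
red [356.7 257.7] 35 [627. 388. 118.] [656. 417. 166.]
orange [360.7 205.6] 20 [487. 250. 118.] [404. 168.  12.]
orange [343.2 211.1] 12 [542. 236. 118.] [552. 247. 131.]
orange [361.5 257.2] 6 [616. 395. 118.] [648. 424. 169.]
yellow [346.5 201.5] 4 [508. 211. 118.] [419. 114.  -0.]
yellow [358.8 202.8] 4 [484. 238. 118.] [386. 139.  -7.]
green [353.1 203. ] 39 [497. 228. 118.] [415. 142.  11.]
green [366.3 207.7] 18 [481. 267. 118.] [399. 189.  15.]
blue [316.6 214.9] 11 [611. 202. 118.] [594. 179.  90.]
--
orange [267.5 180.8] 8 [654. 282. 118.] [684. 298.   3.]
orange [329.7 180.3] 6 [658.  84. 118.] [690.  79.  -0.]
orange [333.7 181.3] 6 [655.  71. 118.] [688.  65.  -2.]
orange [312.5 211.5] 4 [556. 137. 118.] [576. 137.   9.]
blue [301.8 203.7] 11 [581. 171. 118.] [578. 170. 131.]
```

View pics/crop.png

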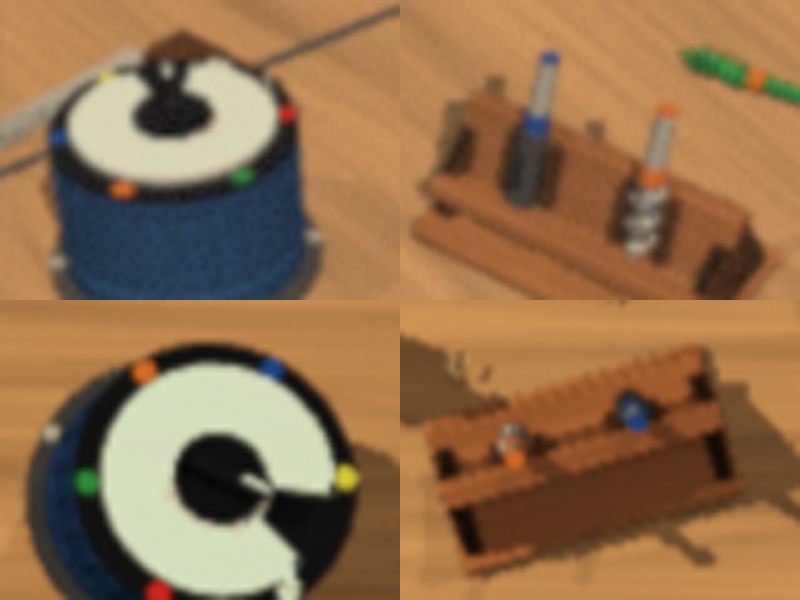

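The crop shows these things:
- Top view: orange dot at (399,204), blue (424,203), green (387,226), red (401,248), yellow (439,225), white (427,248).
- The lid's opening is at about (430,236), so the lid is already part-turned.
- In the rest, the spiral bit with the orange band is at scene (340,228) and the plug cutter with the blue band is at (318,215).
- The candidates are the spiral bit in the rest and the two green ones on the bench. The one in the rest is meant, because it has an orange band, a steel body and stands in a groove.

Going around counter-clockwise puts white at about 211° and orange at about 33°, so orange is at +180°. The drum centre is about (517,-177). I move the wrist camera past the rest first.

{"method": "servo_tool", "body": {"plan": [[0.05, -0.1, 0.1, 0, 0, 0, 0.6], [0.1, -0.14, 0.07, 0, 0, 0, 0.6], [0.11, -0.15, 0.05, 0, 0, 0, 0.6], [0.11, -0.15, 0.05, 0, 0, 0, 0.6], [0.11, -0.15, 0.05, 0, 0, 0, 0.6], [0.11, -0.15, 0.05, 0, 0, 0, 0.6], [0.11, -0.15, 0.05, 0, 0, 0, 0.6], [0.1, -0.15, 0, 0, 0, 0, 0.6], [0, 0, 0, 0, 0, 0, 0.6]]}}

```text
clock: 1.32
position: [436.5, 249.0, 357.4]
ee_rot: [0.987, -0.161, 0.0, -0.0]
contact_force: [-0.2, 0.1, -0.4]
gripper_width: 51.2
grasp_force: 0.0
```

```bash
python3 - <<'E'
from h import *
s=arm.read_state();print(s['position'],s['ee_rot'],s['joints'])
w=cam('wrist');np.savez('w1.npz',**{k:w[k] for k in('image','z_map','K','c2w')})
print(w['mount'].round(3),w['K'][0,0])
for p in((550,137,135),(587,170,100)): print(proj(w,p))
save('w1.png',w['image'])
E
```

```text
[436.47582501 248.99498361 357.44788974] [ 9.86980634e-01 -1.60839135e-01  3.36437052e-05 -2.17639786e-05] [ 8.42069138e-01  1.06366825e-01 -5.35477407e-02  3.37970078e-05
 -1.41080890e+00  4.05640209e-01]
[[-1.00000e-03 -9.49000e-01 -3.14000e-01  8.09880e+01]
 [ 1.00000e+00 -0.00000e+00 -1.00000e-03 -5.03000e-01]
 [ 1.00000e-03 -3.14000e-01  9.49000e-01 -1.42572e+02]
 [ 0.00000e+00  0.00000e+00  0.00000e+00  1.00000e+00]] 279.50423071151977
[376.7588265  50.9341267]
[338.24116199  34.46502166]
```

View pics/w1.png

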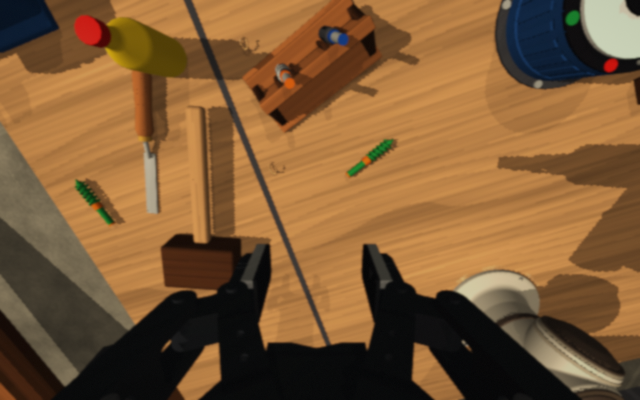

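The wrist picture shows the orange-banded bit in the rest at (287,80), the blue one at (338,38), the drum at the upper right and the green look-alikes at (370,157) and (95,203). Now I move to the drum.

{"method": "servo_tool", "body": {"plan": [[0.036, -0.128, -0.01, 0, 0, -0.09, 0.6], [0.036, -0.128, -0.01, 0, 0, -0.09, 0.6], [0.036, -0.128, -0.01, 0, 0, -0.09, 0.6], [0.036, -0.128, -0.01, 0, 0, -0.09, 0.6], [0.036, -0.128, -0.01, 0, 0, -0.09, 0.6], [0.036, -0.128, -0.01, 0, 0, -0.09, 0.6], [0.036, -0.128, -0.01, 0, 0, -0.09, 0.6], [0.036, -0.128, -0.01, 0, 0, -0.09, 0.6], [0.036, -0.128, -0.01, 0, 0, -0.09, 0.6], [0.036, -0.128, -0.01, 0, 0, -0.09, 0.6], [0, 0, 0, 0, 0, 0, 0.6], [0, 0, 0, 0, 0, 0, 0.6]]}}

```text
clock: 2.88
position: [543.3, -131.3, 327.0]
ee_rot: [-0.491, 0.871, 0.0, -0.0]
contact_force: [-0.5, -0.3, 0.4]
gripper_width: 50.9
grasp_force: 0.0
```

```bash
python3 - <<'E'
from h import *
s=arm.read_state();print(s['position'],s['ee_rot'],s['joints'])
w=cam('wrist');np.savez('w2.npz',**{k:w[k] for k in('image','z_map','K','c2w')})
print('centre px',proj(w,(517,-177,125)))
hsv=cv2.cvtColor(w['image'],cv2.COLOR_RGB2HSV).astype(int);P={}
for n,(lo,hi,sm) in dict(red=(0,6,120),orange=(7,17,150),yellow=(22,34,120),green=(45,85,80),blue=(100,125,150)).items():
    mk=((hsv[...,0]>=lo)&(hsv[...,0]<=hi)&(hsv[...,1]>sm)&(hsv[...,2]>110)).astype('uint8')
    k,_,st,c=cv2.connectedComponentsWithStats(mk)
    for i in range(1,k):
        p=onz(w,*c[i],118)
        if 30<st[i,4]<400 and 60<np.hypot(*(p[:2]-[517,-177]))<100: print(n,c[i].round(1),st[i,4],p.round(1),depth(w,*c[i]).round(1))
save('w2.png',w['image'])
E
```

```text
[ 543.30914857 -131.30373726  326.98289632] [-4.90721867e-01  8.71316197e-01  2.78363224e-04 -2.38088138e-04] [ 5.26512445e-02  2.19794196e-01  1.16052745e-02 -2.93577170e-04
 -1.36328133e+00 -5.97550836e-01]
centre px [314.92196456 130.8389045 ]
red [382.9 127.2] 131 [ 444.2 -137.2  118. ] [ 444.2 -137.2  118.1]
yellow [278.3  70.8] 161 [ 518.4 -255.8  118. ] [ 518.3 -255.7  118.8]
green [350.6 184.2] 82 [512.8 -94.6 118. ] [512.7 -95.3 120.3]
blue [251.5 135.1] 93 [ 586.6 -212.7  118. ] [ 586.5 -212.7  118.4]
```

View pics/w2.png

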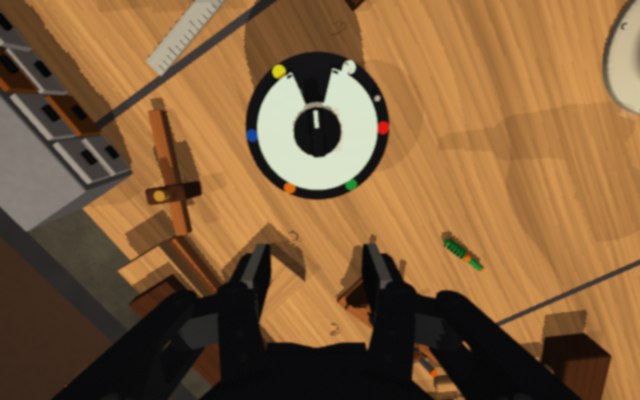

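The picture shows orange at (290,188), blue (252,135), green (351,185), red (383,127), yellow (278,71) and white (348,67). The pin is at (377,98), and the opening points up at about (315,85). Next I measure the lid's centre and opening.

```bash
cat >> h.py <<'E'
def lid(w,c):
    "opening direction (deg) and lid centre, from the white lid pixels at z=125"
    hsv=cv2.cvtColor(w['image'],cv2.COLOR_RGB2HSV).astype(int)
    mk=((hsv[...,1]<70)&(hsv[...,2]>150)).astype('uint8')
    k,L,st,cc=cv2.connectedComponentsWithStats(mk); i=1+np.argmax([s[4] if np.hypot(*(cc[j+1]-proj(w,(*c,125))))<40 else 0 for j,s in enumerate(st[1:])])
    v,u=np.where(L==i); P=np.array([onz(w,a,b,125)[:2] for a,b in zip(u,v)])
    r=np.hypot(*(P-c).T); th=np.degrees(np.arctan2(*(P-c).T[::-1]))%360
    hull=cv2.convexHull(P.astype('float32'))
    (cx,cy),rad=cv2.minEnclosingCircle(hull)
    res=[]
    for lo,hi in((45,54),(54,62),(62,68)):
        t=np.sort(th[(r>lo)&(r<hi)]); g=np.diff(np.r_[t,t[0]+360]); j=g.argmax(); res.append((round((t[j]+g[j]/2)%360,1),round(g[j],1)))
    return (cx,cy,rad),res
E
python3 - <<'E'
from h import *
f=np.load('w2.npz');w={k:f[k] for k in f}; b=cam('top')
print(lid(w,np.array([517.,-177])))
for p,q in(((382.9,127.2),(401.2,248.1)),((278.3,70.8),(438.9,225.1)),((350.6,184.2),(387.2,225.8)),((251.5,135.1),(423.8,203.4))): print(tri(w,p,b,q))
print('orange',onz(w,290,188,118),'white',onz(w,348.5,67,118),'pin',onz(w,377,98,130))
print('bar z',[depth(w,u,v).round(1) for u,v in((315,135),(312,128),(316,120),(317,145))])
v,u=np.mgrid[100:165:1,285:350:1]; P=np.array([depth(w,a,c) for a,c in zip(u.ravel(),v.ravel())]); m=P[:,2]>148
print('bar pts',m.sum(),cv2.minAreaRect(P[m,:2].astype('float32')),P[m].mean(0))
E
```

```text
((508.938232421875, -178.31729125976562, 79.29203796386719), [(np.float64(241.3), np.float64(37.9)), (np.float64(241.7), np.float64(38.1)), (np.float64(242.0), np.float64(38.3))])
(array([ 445.62920716, -137.6395366 ,  122.93370611]), np.float64(1.604500178984051))
(array([ 518.02886955, -253.6305034 ,  130.65547421]), np.float64(0.6572122779728492))
(array([513.54974596, -95.94832357, 123.18184876]), np.float64(1.8838690578661725))
(array([ 587.01418655, -212.70930204,  120.35447908]), np.float64(1.762446828834378))
orange [ 583.0008219  -131.26523394  118.        ] white [ 447.40462227 -217.40945152  118.        ] pin [ 437.14917646 -171.74246011  130.        ]
bar z [array([ 517.9, -175.1,  155. ]), array([ 516.8, -183.2,  155.1]), array([ 508.8, -188.1,  154.4]), array([ 521.8, -164.5,  153.7])]
bar pts 699 ((514.4932250976562, -175.68394470214844), (54.611270904541016, 15.965241432189941), 63.94208526611328) [ 514.15461425 -176.28361573  163.19439748]
```

Estimates agree to within about 2 mm: centre about (515.5,-175.3), bar at 64°, opening at 244°, orange at 32° and white at 212°. The dial is therefore at about 32° and needs +148°. I approach the grip bar.

{"method": "servo_tool", "body": {"plan": [[-0.031, -0.049, -0.13, 0, 0, 0.015, 0.5], [-0.031, -0.049, -0.13, 0, 0, 0.015, 0.5], [-0.031, -0.049, -0.13, 0, 0, 0.015, 0.5], [0, 0, 0, 0, 0, 0, 0.5], [0, 0, 0, 0, 0, 0, 0.5]]}}

```text
clock: 3.6
position: [516.8, -175.9, 212.2]
ee_rot: [-0.529, 0.849, -0.001, 0.001]
contact_force: [1.0, 0.8, 0.8]
gripper_width: 42.6
grasp_force: 0.0
```

{"method": "servo_tool", "body": {"plan": [[-0.003, 0.001, -0.12, 0, 0, 0, 0.5], [0, 0, -0.1, 0, 0, 0, 0.5], [0, 0, -0.05, 0, 0, 0, 0.5], [0, 0, 0, 0, 0, 0, 0.3], [0, 0, 0, 0, 0, 0, 0], [0, 0, 0, 0, 0, 0, 0], [0, 0, 0, 0, 0, 0, 0]]}}

```text
clock: 4.47
position: [515.1, -175.8, 130.9]
ee_rot: [-0.529, 0.849, -0.001, 0.001]
contact_force: [-2.0, 4.9, 6.2]
gripper_width: 15.0
grasp_force: 61.0
```

Gripped on the bar (15 mm). I turn +148° counter-clockwise, half of it first.

{"method": "servo_tool", "body": {"plan": [[0, 0, 0, 0, 0, 0.04, 0], [0, 0, 0, 0, 0, 0.07, 0], [0, 0, 0, 0, 0, 0.07, 0], [0, 0, 0, 0, 0, 0.07, 0], [0, 0, 0, 0, 0, 0.07, 0], [0, 0, 0, 0, 0, 0.07, 0], [0, 0, 0, 0, 0, 0.07, 0], [0, 0, 0, 0, 0, 0.04, 0], [0, 0, 0, 0, 0, 0, 0]]}}

```text
clock: 5.6
position: [515.1, -175.8, 130.9]
ee_rot: [0.871, -0.491, 0.001, -0.001]
contact_force: [-2.7, 4.6, 6.5]
gripper_width: 14.6
grasp_force: 61.0
```

{"method": "servo_tool", "body": {"plan": [[0, 0, 0, 0, 0, 0.04, 0], [0, 0, 0, 0, 0, 0.08, 0], [0, 0, 0, 0, 0, 0.08, 0], [0, 0, 0, 0, 0, 0.08, 0], [0, 0, 0, 0, 0, 0.08, 0], [0, 0, 0, 0, 0, 0.08, 0], [0, 0, 0, 0, 0, 0.08, 0], [0, 0, 0, 0, 0, 0.08, 0], [0, 0, 0, 0, 0, 0.08, 0], [0, 0, 0, 0, 0, 0.08, 0], [0, 0, 0, 0, 0, 0.03, 0], [0, 0, 0, 0, 0, 0, 0], [0, 0, 0, 0, 0, 0, 0]]}}

```text
clock: 7.22
position: [515.0, -175.8, 130.9]
ee_rot: [0.962, 0.273, 0.001, 0.0]
contact_force: [-2.0, 4.1, 6.1]
gripper_width: 14.9
grasp_force: 61.0
```

{"method": "servo_tool", "body": {"plan": [[0, 0, 0, 0, 0, 0, 0.5], [0, 0, 0, 0, 0, 0, 0.5], [0, 0, 0, 0, 0, 0, 0.5], [0, 0, 0.08, 0, 0, 0, 0.5], [0, 0, 0.18, 0, 0, 0, 0.5], [-0.08, -0.05, 0.18, 0, 0, 0, 0.5], [-0.08, -0.05, 0.18, 0, 0, 0, 0.5], [0, 0, 0, 0, 0, 0, 0.5], [0, 0, 0, 0, 0, 0, 0.5]]}}

```text
clock: 8.35
position: [466.1, -206.0, 314.8]
ee_rot: [0.962, 0.272, -0.0, -0.0]
contact_force: [0.2, 0.1, -0.8]
gripper_width: 42.4
grasp_force: 0.0
```

```bash
python3 - <<'E'
from h import *
w=cam('wrist')
c=np.array([515.5,-175.3])
print(lid(w,c)); 
hsv=cv2.cvtColor(w['image'],cv2.COLOR_RGB2HSV).astype(int)
for n,(lo,hi,sm) in dict(red=(0,6,120),orange=(7,17,170),yellow=(22,34,120),green=(45,85,80),blue=(100,125,150)).items():
    mk=((hsv[...,0]>=lo)&(hsv[...,0]<=hi)&(hsv[...,1]>sm)&(hsv[...,2]>110)).astype('uint8')
    k,_,st,cc=cv2.connectedComponentsWithStats(mk)
    for i in range(1,k):
        p=onz(w,*cc[i],118); r=p[:2]-c
        if 30<st[i,4]<400 and 65<np.hypot(*r)<95: print(n,cc[i].round(1),st[i,4],p.round(1),np.hypot(*r).round(1),np.degrees(np.arctan2(r[1],r[0])).round(1))
save('w3.png',w['image'][40:280,160:480],2)
print(proj(w,(515.5+52*np.cos(.5585),-175.3+52*np.sin(.5585),118)))
E
```

```text
((515.4380493164062, -183.58993530273438, 80.74443817138672), [(np.float64(32.1), np.float64(37.9)), (np.float64(32.0), np.float64(37.9)), (np.float64(32.1), np.float64(37.6))])
red [259.3 162.2] 120 [ 444.3 -137.1  118. ] 80.8 151.8
orange [315.4  51.8] 190 [ 583.6 -132.3  118. ] 80.6 32.2
yellow [373.7 161.4] 126 [ 518.4 -256.   118. ] 80.7 -87.9
green [254.5  92. ] 125 [512.6 -94.9 118. ] 80.5 92.1
blue [377.2  90.8] 119 [ 586.5 -212.7  118. ] 80.2 -27.8
[315.91402364  80.16649429]
```

View pics/w3.png

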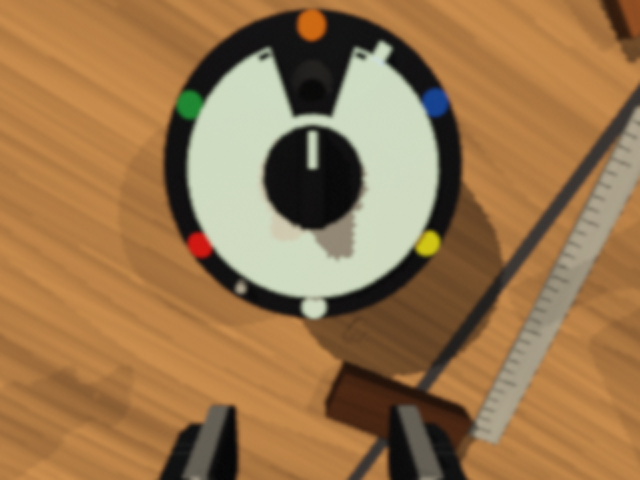

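Lid's opening is at 32.1° and the orange dot (crop (312,25)) at 32.2°, so it is lined up, with the tube mouth visible at crop (312,80). The target tube is at about (559.5,-147.7). Next I look at the bit.

{"method": "servo_tool", "body": {"plan": [[0.014, 0.17, 0.01, 0, 0, -0.015, 0.5], [0.014, 0.17, 0.01, 0, 0, -0.015, 0.5], [0.014, 0.17, 0.01, 0, 0, -0.015, 0.5], [0.014, 0.17, 0.01, 0, 0, -0.015, 0.5], [0.014, 0.17, 0, 0, 0, -0.015, 0.5], [0.014, 0.17, 0, 0, 0, -0.015, 0.5], [0.014, 0.17, 0, 0, 0, -0.015, 0.5], [0.014, 0.17, 0, 0, 0, -0.015, 0.5], [0, 0, 0, 0, 0, 0, 0.5], [0, 0, 0, 0, 0, 0, 0.5]]}}

```text
clock: 9.65
position: [499.7, 202.1, 325.5]
ee_rot: [0.988, 0.156, -0.002, 0.001]
contact_force: [-0.4, 0.2, 0.1]
gripper_width: 42.5
grasp_force: 0.0
```

```bash
python3 - <<'E'
from h import *
w=cam('wrist');np.savez('w4.npz',**{k:w[k] for k in('image','z_map','K','c2w')})
p=proj(w,(552,247,131));print(p,proj(w,(578,170,131)))
u,v=p.astype(int);u0=max(0,u-100);v0=max(0,v-60);print(u0,v0)
save('w4.png',w['image'][v0:v0+140,u0:u0+200],4)
hsv=cv2.cvtColor(w['image'],cv2.COLOR_RGB2HSV).astype(int)
for n,lo,hi,sm in(('orange',6,16,200),('blue',105,125,150)):
    mk=((hsv[...,0]>=lo)&(hsv[...,0]<=hi)&(hsv[...,1]>sm)&(hsv[...,2]>120)).astype('uint8')
    k,_,st,c=cv2.connectedComponentsWithStats(mk)
    for i in range(1,k):
        if st[i,4]>10 and np.hypot(*(c[i]-p))<160: print(n,c[i].round(1),st[i],depth(w,*c[i]).round(1))
E
```

```text
[293.39812528 122.58967341] [363.28732916 121.64066459]
193 62
orange [296.7 106.3] [292 104  10   7  29] [569.7 250.6  97.8]
orange [293.6 124.2] [288 119  13  11 110] [550.3 246.3 131.2]
orange [317.  217.5] [314 214   7   8  44] [403.3 169.4  16.8]
blue [361.9 123.4] [358 119   9   9  59] [575.6 170.9 131. ]
```

View pics/w4.png

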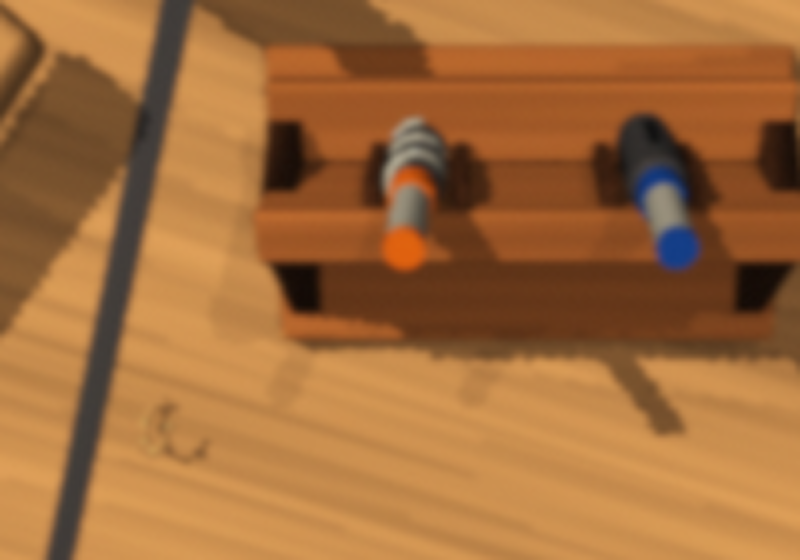

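The enlarged crop confirms it: the spiral steel bit with the orange band and cap is at crop (405,248), pixel (293.6,124.2), with the blue plug cutter at crop (678,248). I check the cap's position against a second view.

```bash
python3 - <<'E'
from h import *
f=np.load('w4.npz');w={k:f[k] for k in f}; a=cam('scene');f=np.load('w1.npz');w1={k:f[k] for k in f}
print(tri(w,(293.6,124.2),a,(343.2,211.1)))
hsv=cv2.cvtColor(w1['image'],cv2.COLOR_RGB2HSV).astype(int)
mk=((hsv[...,0]>=6)&(hsv[...,0]<=16)&(hsv[...,1]>200)&(hsv[...,2]>120)).astype('uint8')
k,_,st,c=cv2.connectedComponentsWithStats(mk)
for i in range(1,k):
    if st[i,4]>10 and np.hypot(*(c[i]-[287,80]))<20: print(c[i],st[i,4],tri(w,(293.6,124.2),w1,c[i]))
E
```

```text
(array([550.52895927, 246.11269917, 130.04490852]), np.float64(0.6756329603654125))
[283.85714286  71.21428571] 14 (array([555.6161668 , 243.08922627, 197.24018439]), np.float64(0.9797609254276765))
[289.5045045   83.63063063] 111 (array([550.01374269, 246.49383659, 127.01225219]), np.float64(0.020340913762875192))
```

{"method": "servo_tool", "body": {"plan": [[0.03, 0.033, -0.126, 0, 0, 0.005, 0.5], [0.03, 0.033, -0.126, 0.019, -0.055, 0, 0.5], [0.03, 0.033, -0.126, 0.018, -0.055, 0, 0.5], [0.03, 0.033, -0.126, 0.018, -0.055, 0, 0.5], [0, 0, 0, 0, 0, 0, 0.5], [0, 0, 0, 0, 0, 0, 0.5]]}}

```text
clock: 10.5
position: [538.3, 242.2, 179.4]
ee_rot: [0.972, 0.158, 0.172, -0.028]
contact_force: [0.8, 0.4, 0.5]
gripper_width: 42.8
grasp_force: 0.0
```

{"method": "servo_tool", "body": {"plan": [[-0.016, -0.006, 0, 0, 0, 0, 0.5], [0.023, 0.008, -0.067, 0, 0, 0, 0.5], [0.023, 0.008, -0.067, 0, 0, 0, 0.5], [0.023, 0.008, -0.067, 0, 0, 0, 0.5], [0.023, 0.008, -0.067, 0, 0, 0, 0.5], [0, 0, 0, 0, 0, 0, 0.5], [0, 0, 0, 0, 0, 0, 0.5]]}}

```text
clock: 11.38
position: [560.1, 249.8, 97.9]
ee_rot: [0.972, 0.158, 0.172, -0.028]
contact_force: [-0.5, -0.5, 0.5]
gripper_width: 43.1
grasp_force: 0.0
```

{"method": "servo_tool", "body": {"plan": [[0, 0, 0, 0, 0, 0, 0.25], [0, 0, 0, 0, 0, 0, 0], [0, 0, 0, 0, 0, 0, 0], [0, 0, 0, 0, 0, 0, 0], [0, 0, 0, 0, 0, 0, 0]]}}

```text
clock: 12.0
position: [559.4, 249.6, 97.3]
ee_rot: [0.972, 0.158, 0.171, -0.028]
contact_force: [-1.7, -0.9, 5.7]
gripper_width: 10.1
grasp_force: 58.5
```

Gripped on the shank. I withdraw along the bit's axis, then lift.

{"method": "servo_tool", "body": {"plan": [[-0.008, -0.003, 0.024, 0, 0, 0, 0], [-0.022, -0.007, 0.062, 0, 0, 0, 0], [-0.03, -0.01, 0.09, 0, 0, 0, 0], [-0.03, -0.01, 0.09, 0, 0, 0, 0], [0, 0, 0.15, 0, 0, 0, 0], [0, 0, 0.15, -0.019, 0.055, 0, 0], [0, -0.05, 0.1, -0.018, 0.055, 0, 0], [0, -0.1, 0, -0.018, 0.055, 0, 0], [0, 0, 0, 0, 0, 0, 0], [0, 0, 0, 0, 0, 0, 0]]}}

```text
clock: 13.25
position: [531.5, 194.8, 292.6]
ee_rot: [0.987, 0.16, 0.002, 0.0]
contact_force: [0.2, 0.7, -0.4]
gripper_width: 10.3
grasp_force: 58.7
```

```bash
python3 - <<'E'
from h import *
s=arm.read_state();print(s['position'],R.from_quat(s['ee_rot']).as_matrix().round(3),s['gripper_width'],s['joints'].round(2))
w=cam('wrist')
save('w5.png',w['image'][150:400,200:440],2)
print(proj(w,s['position']),proj(w,s['position']-[0,0,66]))
E
```

```text
[531.49488667 194.83901155 292.60780317] [[ 0.949  0.316  0.003]
 [ 0.316 -0.949 -0.   ]
 [ 0.003  0.001 -1.   ]] 10.28285148649191 [ 0.64  0.25 -0.04  0.   -1.28  1.25]
[316.75824538 255.88290136] [316.51200246 214.44314598]
```

View pics/w5.png

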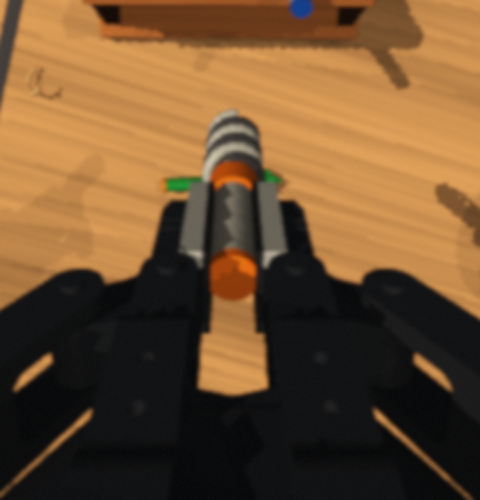

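The picture shows the bit gripped by its shank, cap at crop (233,275), orange band at (233,175), tip at (232,112), straight from side to side. I check its fore-aft tilt from depth.

```bash
python3 - <<'E'
from h import *
s=arm.read_state();M=R.from_quat(s['ee_rot']).as_matrix();w=cam('wrist')
for u,v in((316,287),(316,283),(316,291),(316,238),(316,250),(316,262),(316,228),(316,222),(316,215),(316,209)):
    print(u,v,(M.T@(depth(w,u,v)-s['position'])).round(1))
for z in(-34,): print('cap',proj(w,s['position']+M@[0,0,z]))
for x in(0,5): print('tip',proj(w,s['position']+M@[x,0,66]),'head edge',proj(w,s['position']+M@[x,0,54]))
E
```

```text
316 287 [  3.4  -0.4 -34.1]
316 283 [  5.9  -0.4 -34.6]
316 291 [  1.5  -0.4 -34.3]
316 238 [10.1 -0.4  2.5]
316 250 [ 8.6 -0.4 -8.8]
316 262 [  8.   -0.4 -20.1]
316 228 [10.9 -0.4 14.7]
316 222 [11.8 -0.5 22.1]
316 215 [10.7 -0.5 37.1]
316 209 [11.9 -0.5 45.7]
cap [316.87031214 293.21079075]
tip [316.6317569  214.20504659] head edge [316.64910732 219.95123455]
tip [316.63213619 208.32990254] head edge [316.64963637 213.80095753]
```

The bit is upright within about 1°, with its axis about 2 mm along tool +x. I carry it over the orange tube.

{"method": "servo_tool", "body": {"plan": [[0.005, -0.08, 0, 0, 0, 0.01, 0], [0.012, -0.15, 0, 0, 0, 0.016, 0], [0.012, -0.16, 0, 0, 0, 0.016, 0], [0.012, -0.16, 0, 0, 0, 0.016, 0], [0.012, -0.16, -0.01, 0, 0, 0.016, 0], [0.012, -0.16, -0.02, 0, 0, 0.016, 0], [0.012, -0.16, -0.02, 0, 0, 0.016, 0], [0.01, -0.11, -0.02, 0, 0, 0.013, 0], [0, 0, 0, 0, 0, 0, 0], [0, 0, 0, 0, 0, 0, 0]]}}

```text
clock: 14.6
position: [558.2, -146.4, 272.7]
ee_rot: [0.961, 0.276, 0.003, 0.0]
contact_force: [0.5, -0.4, -0.3]
gripper_width: 10.5
grasp_force: 58.8
```

```bash
python3 - <<'E'
from h import *
s=arm.read_state();M=R.from_quat(s['ee_rot']).as_matrix();print(s['position'],M.round(4)[:,[0,2]],np.degrees(np.arctan2(M[1,0],M[0,0])))
w=cam('wrist');hsv=cv2.cvtColor(w['image'],cv2.COLOR_RGB2HSV).astype(int)
mk=((hsv[...,0]>=7)&(hsv[...,0]<=17)&(hsv[...,1]>170)&(hsv[...,2]>110)).astype('uint8')
k,_,st,cc=cv2.connectedComponentsWithStats(mk)
for i in range(1,k):
    p=onz(w,*cc[i],118)
    if st[i,4]>30 and np.hypot(*(p[:2]-[583,-132]))<30: print(cc[i],st[i,4],p)
save('w6.png',w['image'][60:300,200:440],2)
E
```

```text
[ 558.17446031 -146.35337049  272.69991772] [[ 0.8471  0.0049]
 [ 0.5314  0.0013]
 [ 0.0049 -1.    ]] 32.09947920013914
[317.49122807 159.95321637] 171 [ 583.0767927  -132.41002613  118.        ]
```

View pics/w6.png

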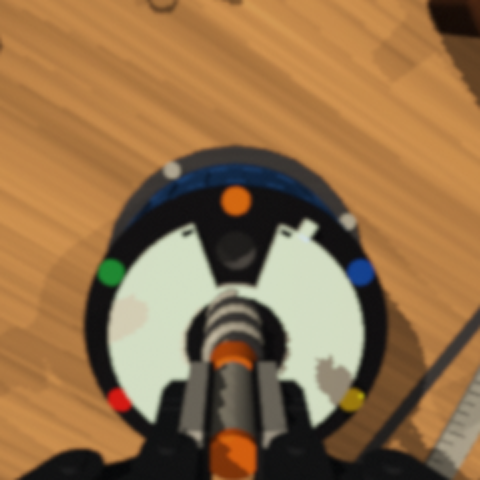

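The picture shows the bit held over the lid, the orange dot at crop (236,200) and the tube mouth at (236,250), free within the opening. Dot measured again at (583.1,-132.4), which agrees. I correct and descend to just above the mouth.

{"method": "servo_tool", "body": {"plan": [[-0.002, -0.008, -0.1, 0, 0, 0, 0], [0, 0, -0.1, 0, 0, 0, 0], [0, 0, -0.05, 0, 0, 0, 0], [0, 0, 0, 0, 0, 0, 0], [0, 0, 0, 0, 0, 0, 0]]}}

```text
clock: 15.28
position: [558.8, -149.3, 199.1]
ee_rot: [0.961, 0.277, 0.004, 0.001]
contact_force: [0.1, -0.1, -0.7]
gripper_width: 10.2
grasp_force: 58.8
```

```bash
python3 - <<'E'
from h import *
s=arm.read_state();M=R.from_quat(s['ee_rot']).as_matrix();print(s['position'])
w=cam('wrist'); np.savez('w7.npz',**{k:w[k] for k in('image','z_map','K','c2w')})
hsv=cv2.cvtColor(w['image'],cv2.COLOR_RGB2HSV).astype(int)
mk=((hsv[...,0]>=7)&(hsv[...,0]<=17)&(hsv[...,1]>170)&(hsv[...,2]>110)).astype('uint8')
k,_,st,cc=cv2.connectedComponentsWithStats(mk)
for i in range(1,k):
    p=onz(w,*cc[i],118)
    if st[i,4]>30 and np.hypot(*(p[:2]-[583,-132]))<40: print(cc[i],st[i,4],p)
for v in(209,215,222,228,250,262): print(v,(M.T@(depth(w,317,v)-s['position'])).round(1))
E
```

```text
[ 558.80600357 -149.31046236  199.1410957 ]
[314.56794425 174.62020906] 287 [ 583.08778848 -132.62107275  118.        ]
209 [11.6  0.4 46.7]
215 [10.6  0.4 37.5]
222 [11.9  0.3 22.1]
228 [11.6  0.3 13.4]
250 [ 8.7  0.3 -9. ]
262 [  8.4   0.2 -20.6]
```

{"method": "servo_tool", "body": {"plan": [[-0.0035, 0.0025, 0, 0, 0, 0, 0], [0, 0, -0.035, 0, 0, 0, 0], [0, 0, -0.035, 0, 0, 0, 0], [0, 0, -0.02, 0, 0, 0, 0], [0, 0, 0, 0, 0, 0, 0]]}}

```text
clock: 15.95
position: [556.4, -148.8, 169.8]
ee_rot: [0.961, 0.276, 0.002, -0.0]
contact_force: [-0.4, 0.5, -2.0]
gripper_width: 10.4
grasp_force: 58.8
```

{"method": "servo_tool", "body": {"plan": [[0.004, 0.001, -0.01, 0, 0, 0, 0], [0, 0, -0.02, 0, 0, 0, 0], [0, 0, -0.02, 0, 0, 0, 0], [0, 0, 0, 0, 0, 0, 0]]}}

```text
clock: 16.45
position: [557.7, -148.4, 155.0]
ee_rot: [0.961, 0.276, 0.002, -0.0]
contact_force: [-0.0, -0.2, -1.0]
gripper_width: 10.4
grasp_force: 58.8
```

The full head is in the bore with almost no force. Continue down.

{"method": "servo_tool", "body": {"plan": [[0, 0, -0.025, 0, 0, 0, 0], [0, 0, -0.025, 0, 0, 0, 0], [0, 0, -0.022, 0, 0, 0, 0], [0, 0, 0, 0, 0, 0, 0]]}}

```text
clock: 16.95
position: [557.7, -148.4, 133.3]
ee_rot: [0.961, 0.276, 0.002, -0.0]
contact_force: [0.2, -0.0, -0.4]
gripper_width: 10.0
grasp_force: 58.8
```

{"method": "servo_tool", "body": {"plan": [[0, 0, 0, 0, 0, 0, 0.2], [0, 0, 0, 0, 0, 0, 0.4], [0, 0, 0, 0, 0, 0, 0.4], [0, 0, 0, 0, 0, 0, 0.4], [0, 0, 0.05, 0, 0, 0, 0.4], [0, 0, 0.15, 0, 0, 0, 0.4], [-0.08, -0.05, 0.18, 0, 0, 0, 0.5], [-0.12, -0.075, 0.15, 0, 0, 0, 0.5], [-0.12, -0.075, 0.05, 0, 0, 0, 0.5], [0, 0, 0, 0, 0, 0, 0.5], [0, 0, 0, 0, 0, 0, 0.5]]}}

```text
clock: 18.32
position: [462.0, -208.4, 308.7]
ee_rot: [0.961, 0.276, 0.003, 0.0]
contact_force: [0.6, -0.6, -0.3]
gripper_width: 42.8
grasp_force: 0.0
```

```bash
python3 - <<'E'
from h import *
w=cam('wrist'); c=np.array([515.4,-175.4]); print(arm.read_state()['position'],lid(w,c)[1])
p=proj(w,(559.4,-147.6,110)).astype(int);print(p)
for dv in range(-6,12,3): print([depth(w,p[0]+du,p[1]+dv).round(0).tolist() for du in(-3,0,3)], w['image'][p[1]+dv,p[0]])
save('w8.png',w['image'][max(0,p[1]-40):p[1]+110,p[0]-100:p[0]+100],4)
E
```

```text
[ 462.18403609 -208.23363972  307.9967911 ] [(np.float64(32.0), np.float64(37.6)), (np.float64(32.0), np.float64(37.7)), (np.float64(32.0), np.float64(37.7))]
[316  76]
[[566.0, -139.0, 83.0], [569.0, -142.0, 77.0], [570.0, -145.0, 82.0]] [36 34 32]
[[561.0, -143.0, 111.0], [563.0, -145.0, 110.0], [570.0, -145.0, 52.0]] [134  67  24]
[[558.0, -144.0, 110.0], [560.0, -147.0, 111.0], [562.0, -150.0, 111.0]] [203 101  17]
[[556.0, -146.0, 111.0], [557.0, -149.0, 111.0], [559.0, -152.0, 110.0]] [205 102  18]
[[553.0, -147.0, 109.0], [555.0, -150.0, 110.0], [557.0, -153.0, 111.0]] [200  99  18]
[[553.0, -147.0, 73.0], [554.0, -151.0, 89.0], [557.0, -154.0, 73.0]] [98 57 32]
```

View pics/w8.png

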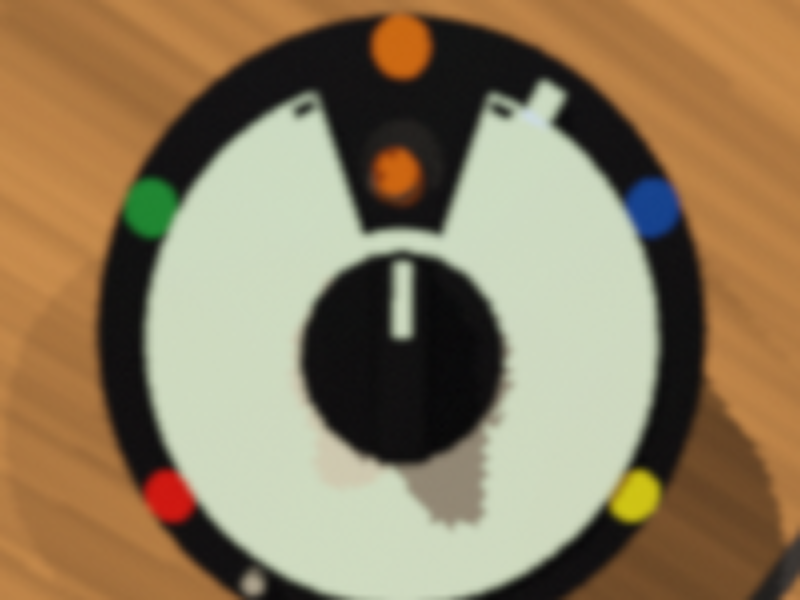

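The picture shows the bit's orange cap down in the orange tube at crop (397,172), with its top at z ≈ 110 mm, so it is seated. The lid is unchanged at 32°. Now I regrip the bar.

{"method": "servo_tool", "body": {"plan": [[0.059, 0.036, -0.11, 0, 0, 0, 0.5], [0.059, 0.036, -0.12, 0, 0, 0, 0.5], [0.059, 0.036, -0.11, 0, 0, 0, 0.5], [0, 0, 0, 0, 0, 0, 0.5], [0, 0, 0, 0, 0, 0, 0.5]]}}

```text
clock: 19.0
position: [515.7, -176.0, 206.3]
ee_rot: [0.961, 0.277, 0.002, 0.0]
contact_force: [0.2, -0.1, 0.3]
gripper_width: 42.7
grasp_force: 0.0
```

{"method": "servo_tool", "body": {"plan": [[-0.002, 0.001, -0.12, 0, 0, 0, 0.5], [0, 0, -0.09, 0, 0, 0, 0.5], [0, 0, -0.04, 0, 0, 0, 0.5], [0, 0, 0, 0, 0, 0, 0.3], [0, 0, 0, 0, 0, 0, 0], [0, 0, 0, 0, 0, 0, 0], [0, 0, 0, 0, 0, 0, 0]]}}

```text
clock: 19.88
position: [515.2, -175.8, 132.6]
ee_rot: [0.961, 0.276, 0.004, 0.001]
contact_force: [-1.6, 2.9, 6.0]
gripper_width: 14.9
grasp_force: 61.0
```

{"method": "servo_tool", "body": {"plan": [[0, 0, 0, 0, 0, -0.04, 0], [0, 0, 0, 0, 0, -0.08, 0], [0, 0, 0, 0, 0, -0.08, 0], [0, 0, 0, 0, 0, -0.08, 0], [0, 0, 0, 0, 0, -0.08, 0], [0, 0, 0, 0, 0, -0.08, 0], [0, 0, 0, 0, 0, -0.08, 0], [0, 0, 0, 0, 0, -0.08, 0], [0, 0, 0, 0, 0, -0.08, 0], [0, 0, 0, 0, 0, -0.04, 0], [0, 0, 0, 0, 0, 0, 0]]}}

```text
clock: 21.25
position: [515.1, -175.9, 132.6]
ee_rot: [0.905, -0.426, 0.003, 0.002]
contact_force: [-2.4, 1.9, 6.4]
gripper_width: 15.2
grasp_force: 61.1
```

{"method": "servo_tool", "body": {"plan": [[0, 0, 0, 0, 0, -0.04, 0], [0, 0, 0, 0, 0, -0.08, 0], [0, 0, 0, 0, 0, -0.08, 0], [0, 0, 0, 0, 0, -0.08, 0], [0, 0, 0, 0, 0, -0.08, 0], [0, 0, 0, 0, 0, -0.08, 0], [0, 0, 0, 0, 0, -0.08, 0], [0, 0, 0, 0, 0, -0.08, 0], [0, 0, 0, 0, 0, -0.08, 0], [0, 0, 0, 0, 0, -0.08, 0], [0, 0, 0, 0, 0, -0.06, 0], [0, 0, 0, 0, 0, -0.015, 0], [0, 0, 0, 0, 0, 0, 0]]}}

```text
clock: 22.88
position: [515.0, -175.8, 132.6]
ee_rot: [-0.291, 0.957, -0.0, -0.002]
contact_force: [-2.1, 2.3, 5.8]
gripper_width: 15.0
grasp_force: 61.1
```

```bash
python3 - <<'E'
from h import *
s=arm.read_state();M=R.from_quat(s['ee_rot']).as_matrix();print(np.degrees(np.arctan2(M[1,0],M[0,0])),s['wrist_torque'],s['contact_force'])
E
```

```text
-146.10770687868754 [ 0.59778326  0.74712986 -0.06969049] [-2.06709862  2.32291166  5.7780327 ]
```

{"method": "servo_tool", "body": {"plan": [[0, 0, 0, 0, 0, -0.012, 0], [0, 0, 0, 0, 0, -0.01, 0], [0, 0, 0, 0, 0, 0, 0]]}}

```text
clock: 23.25
position: [515.0, -175.8, 132.6]
ee_rot: [-0.272, 0.962, -0.001, -0.002]
contact_force: [-2.7, 3.0, 7.0]
gripper_width: 14.9
grasp_force: 61.3
```

```bash
python3 - <<'E'
from h import *
s=arm.read_state();M=R.from_quat(s['ee_rot']).as_matrix();print(np.degrees(np.arctan2(M[1,0],M[0,0])),s['wrist_torque'],s['contact_force'])
E
```

```text
-148.46002236303286 [0.70711782 0.7120571  0.59510962] [-2.71255408  3.02377969  6.95484651]
```

Wrist torque jumped to 0.6 N m at -148.5°, so the lid is on its stop. I let go, rise and check.

{"method": "servo_tool", "body": {"plan": [[0, 0, 0, 0, 0, 0.003, 0], [0, 0, 0, 0, 0, 0, 0.5], [0, 0, 0, 0, 0, 0, 0.5], [0, 0, 0, 0, 0, 0, 0.5], [0, 0, 0.08, 0, 0, 0, 0.5], [0, 0, 0.18, 0, 0, 0, 0.5], [0.08, 0.05, 0.18, 0, 0, 0, 0.5], [0.08, 0.05, 0.15, 0, 0, 0, 0.5], [0, 0, 0, 0, 0, 0, 0.5], [0, 0, 0, 0, 0, 0, 0.5]]}}

```text
clock: 24.5
position: [561.9, -145.6, 307.0]
ee_rot: [-0.273, 0.962, 0.001, -0.003]
contact_force: [0.7, 0.0, -1.1]
gripper_width: 43.0
grasp_force: 0.0
```

```bash
python3 - <<'E'
from h import *
w=cam('wrist'); print(arm.read_state()['position'],lid(w,np.array([515.4,-175.4]))[1])
E
```

```text
[ 561.48324748 -145.80607337  306.49037396] [(np.float64(211.7), np.float64(38.1)), (np.float64(211.9), np.float64(37.8)), (np.float64(211.8), np.float64(37.7))]
```

The lid's opening is at 211.8°, over the white dot at 212°, so it is closed.

```bash
python3 -c "
from bench import arm
print(arm.job_done())"
```

```text
the job is handed in; nothing more can be done
None
```

The job is handed in at about 24.5 s: the orange-banded bit stands seated in the orange tube (cap at z ≈ 110 mm), the lid is back on its closed stop (211.8°, white dot at 212°), and the arm is clear; the hand-in gave no verdict, and I did not re-image the bystanders afterwards.

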